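# Hold the honey jar in the ratchet jar clamp for unscrewing

## Task

I can use only one hand to unscrew the honey jar's lid, so hold the jar for me in the jar clamp on the worktop. Swing the clamp's selector lever so that it lies in line with the toothed bar (that lets the ratchet bite), then pump the trigger, squeezing it to the upright grip behind it and letting it spring back, until the clamp's sprung pad holds the jar against the V-block and is pushed in about half of its travel; pressed in all the way it would crack the glass. Finish while still squeezing the trigger like that; work the jaw only with the trigger, keep your hand off the jar, and leave the other things where they stand.

Things in the scene. Friction and masses are not known exactly. Their poses are not given: they have to be found in the camera images.
- jar_clamp: Jar clamp fixed to the worktop. White base plate 112 x 346 mm, top z=18 mm, long side along clamp y (base y=-203 to +143). Origin on the worktop. From +y to -y: V-block (95 high), jar, moving jaw with sprung pad, steel ratchet housing (44 wide, 123 high, y=-60 to -190) through which the jaw's toothed bar slides (centre x=0, z=65), on it trigger, fixed grip, then selector lever. All mm.
- selector (a joint): Selector lever, rad, about the vertical through point selector_axis. 0 = in line with the bar, paddle pointing away from the jar (clamp -y); positive swings the paddle to clamp -x. Stops at +-0.85, starts at 0.5 to 0.75. Stiff, stays where left (about 1.5 N at the paddle). Near 0 (8 degrees) the ratchet bites; beyond about 20 degrees either way its pawls are lifted and the trigger drives nothing.
- selector_axis (a point): Point on the selector lever's vertical axis, at clamp (0, -165, 140) mm. Axes as the clamp's.
- selector_grip (a point): Middle of the upright rubber paddle on the selector lever's end, 55 mm from its axis, z=148 mm. Paddle 10 mm thick, 22 mm long along the lever, top at z=161 mm, free from z=134 mm up. Axes: y along the lever towards its axis, x across, z up. Pinch it from above across its 10 mm; nothing stands within 35 mm of it above the deck (z=123 mm).
- trigger (a joint): Trigger, rad: 0 = let go (leans to the jar), 0.31 = squeezed home; turns about the cross axis at clamp y=-89, z=114 mm. Its spring returns it: 2 N at grip height let go, 4 N home, plus half the pad's force. A full squeeze moves the jaw one tooth, 5 mm: about the first half takes up play, then the jaw moves about 0.29 mm per 0.01 rad. Let it go fully between squeezes, or no new tooth is caught.
- trigger_grip (a point): Point on the trigger's front face (towards the jar) at the height to squeeze, z about 170 mm. The trigger's rubber grip is 20 mm wide in clamp x, 14 mm thick, top at z=195 mm. Over trigger and fixed grip together at this height: 52 mm let go (58 mm at the top), 34 mm squeezed home (both along clamp y).
- handle_grip (a point): Point on the rear face (away from the jar) of the fixed upright grip at the height to squeeze: clamp (0, -125, 170) mm. This grip is 22 mm wide in x, 14 mm thick, z=123 to 197 mm. Axes as the clamp's.
- jaw (a joint): Advance of the jaw with its bar towards the jar (clamp +y), m. Starts at 0.015 to 0.031; the jar is held at about 0.05 to 0.056. Unloaded it stays where left; when the trigger is let go under load it slips back until the holding pawl catches: about 1 mm after a full squeeze, up to 5 mm after a part squeeze.
- pad (a joint): How far the sprung rubber pad on the jaw is pushed in, m: 0 = free, 0.012 = right in (glass cracks). 2.5 N per mm. Up to about 1.5 mm it is only sliding the jar along the base.
- pad_face (a point): Centre of the pad's front face, 46 mm wide, 52 mm high, at clamp x=0, z=65 mm, y = -6.5 mm + jaw - pad. Between pad and jaw plate a bright 12 mm stub shows behind a dark sleeve; it vanishes into the sleeve as the pad is pushed in.
- v_seat (a point): Where the jar's axis comes to lie when held in the V-block, on the base plate's top: clamp (0, 72, 18) mm, true within 4 mm.
- jar: Honey jar, glass with a light screw lid, 58 mm in x, 62 mm in y, 99 mm high, about 0.44 kg, loose on the base plate between pad and V-block, 4 to 10 mm short of the V-block. Origin: centre of its underside; z up.
- pepper_mill: Wooden pepper mill, 58 mm across, 190 mm high; bystander. Origin: underside.
- salt_shaker: Glass shaker, 44 mm across, 90 mm high; bystander. Origin: underside.
- spice_jar: Spice jar with dark cap, 41 mm across, 105 mm high; bystander. Origin: underside.
Not all that is in view belongs to the job. Leave any blue or orange look-alike of the jar alone.

How it is judged (in metres and radians):
On the way, in this order (a step that is already met when the one before it is completed fails the run):
1. the selector lever lies in line with the bar (value of joint selector between -0.14 and 0.14 rad), for 0.2 s.
2. the trigger, pumped, has brought the pad to bear on the jar (value of joint pad above 0.0004 m and value of joint trigger above 0.08 rad and contact force between the fingers and trigger_c0 above 1 N), for 0.1 s.
At the end, for the whole second after the job is handed in: The fingers still squeeze the trigger (over 0.08 rad, over 1 N), the pad is pushed in 3 to 9.5 mm, the jar stands upright at the V-block (within 8 mm of its seat), not touched by the hand and at rest, and the selector lies within 0.14 rad of the bar's line (all of step 1 and value of joint pad between 0.003 and 0.0095 m and horizontal distance between jar and v_seat below 0.008 m and angle between jar's own z axis and vertical below 0.1 rad and value of joint trigger above 0.08 rad and contact force between the fingers and trigger_c0 above 1 N and contact force between the arm and jar below 0.5 N and linear speed of jar below 0.01 m/s); the arm keeps its last pose, push and grip.
It fails at once if the pad is driven right in: the jar is crushed (value of joint pad above 0.0112 m).
It fails at once if the robot touches the jar (contact force between any of the arm, the fingers and jar above 1 N).
It fails at once if the jaw, its bar or its pad is pushed by the robot itself (contact force between any of the arm, the fingers and jaw_c0 above 1.5 N or contact force between any of the arm, the fingers and jaw_c1 above 1.5 N or contact force between any of the arm, the fingers and pad_c0 above 1.5 N).
It fails at once if the jar is tipped (angle between jar's own z axis and vertical above 0.3 rad).
It fails at once if the pepper mill, salt shaker or spice jar is moved (distance of any of pepper_mill, salt_shaker, spice_jar from where it was at the start of the episode above 0.02 m).
It also fails if it takes over 62 s, if anything falls off the work surface, if the arm or the gripper's body presses on something with over 40 N, if the wrist force passes 120 N, or if a joint passes its speed limit or range.

## Robot

A 6-joint arm with a two-finger parallel gripper is mounted at the origin on a cart in front of the work surface, level with it; the furniture and walls round the work are solid. World frame = base frame: x ahead of the robot, y to its left, z up, the work surface at z = 0. Lengths are in mm, angles in degrees, forces in N, time in s.
With the tool pointing down it reaches from about 425 to 950 mm from the base axis. Payload 3.5 kg.
Tool frame: the origin (TCP) lies on the mounting face of the last link; the fingertips stand 173 mm ahead of it and the grasp point (between the pads) lies 155 mm ahead of it; z points along the fingers, y is the line along which they close (so a half turn about z gives the same grasp; the last joint's range is limited). The gripper opens to 85 mm and grips with 20 to 120 N. Pads are 22 mm wide; open, the fingers measure 114 mm over their backs; the gripper's body (76 mm by 85 mm) begins 54 mm behind the grasp point. The pads swing forward as they close: fully open they stand 13 mm farther back than shut.
Start: joints at [-82.219, 16.404, 90.338, -0, 73.258, -8.594], TCP at [190.324, -647.599, 404.725] pointing down, gripper open.
Joint ranges: [-158.93, 158.93], [-51.34, 127.21], [12.03, 142.37], [-87.48, 267.48], [13.55, 161.25], [-162.69, 162.69]. Speed limits (degrees/s): [159.86, 159.86, 180, 180, 180, 180].

## Interface

Orientations are given as a 3x3 rotation matrix whose columns are the frame's x, y, z axes.
In Python, from rig import r, optics gives the robot as it stands.
- The arm moves only by the tool send_rows, never from a script. Its argument "increments" is a list of rows, each an object of numbers: "tx", "ty", "tz": the shift along the tool's x, y, z in cm; "ax", "ay", "az": the turn, a rotation vector about the tool's x, y, z in degrees. A call has 1 to 20 rows; each row shifts and turns the commanded pose from where the row before left it, along the tool's axes as they then stand; what a row does not reach is not made up. A row lasts 1/12 s, in which the tool goes at most 41.7 mm and 7.16 degrees, less where a joint would pass 70% of its speed; a pose out of reach is approached as far as the arm can. A call with a gripper value outside its range is refused whole. "jaw" is the closure, from -1 (fully open) to 1 (shut), set as the call begins (left out, the last holds). The fingers move at their own pace and stop on an object; the grip force is fixed at half the most. Time passes only in rows, so rows that do not move let the fingers close. It gives the time, the measured TCP pose, the force, the opening and the grip force at its end, in the units of the state.
- r.observe(): the state, without advancing time (a new reading comes with each control period).
- optics.get_image(name): name is "side" or "top" or "wrist"; returns a dict with "image" (480x640x3 uint8, red, green, blue), "camera_matrix" (3x3 intrinsics, pixels), "origin" and "orientation" of the camera in the world; the wrist camera has in their place "T_tool_cam" (4x4, takes a point from camera to tool coordinates, whose origin is the TCP and whose axes are the flange's). Camera axes: x right, y down, z forward; pixel columns grow to the right and rows downward; lengths in mm; the calibration is good to about 2 mm. A picture is of the moment at which its call begins: read the wrist's pose just before it. There is no depth.
- r.close_job(): hands the job in; it is judged then, once.
The state is a dict: "t": time; "q": joint angles; "joint_vel": joint speeds; "effort": joint torques, N m; "tcp_pos": TCP position; "ee_rot": TCP orientation; "force": force on the tool from outside, world axes, zero at the start; "moment": the same for the moment, N m; "width": finger opening in mm; "grasp_force": force on a finger pad.
Only numpy, scipy, OpenCV 4.12 (cv2) and the standard library are available. Lean on these libraries where they do the work, as an engineer would, in place of code of your own. Each camera call takes 0.05 s, during which the arm holds its last target. There are 200 camera calls.

## Working session

There is one attempt and no reset: what is moved stays moved. The work goes in short steps, Python scripts to look and compute and a tool call to move; the robot and the scene stay as the last step left them, time stands still between calls to the robot, and variables do not carry over. Pictures are saved under pics/ and viewed, at most 10 in all, crops included, and the job is handed in when it is done.

Besides the shell and the picture viewer there is one more tool, called as name(argument=value, ...), one argument or row to a line, values as JSON. send_rows: Moves the arm, as the interface text tells. Its arguments: {"type":"object","properties":{"increments":{"type":"array","items":{"type":"object","properties":{"tx":{"type":"number"},"ty":{"type":"number"},"tz":{"type":"number"},"ax":{"type":"number"},"ay":{"type":"number"},"az":{"type":"number"}}}},"jaw":{"type":"number"}},"required":["increments"]}

```bash
mkdir -p pics; python3 - <<'E'
from rig import r, optics
import cv2,numpy as np
np.set_printoptions(suppress=True,precision=4)
for n in ["top","side"]:
    d=optics.get_image(n); cv2.imwrite(f"pics/{n}1.png",d["image"][:,:,::-1])
    print(n,d["camera_matrix"].tolist(),d["origin"],np.array(d["orientation"]).tolist())
s=r.observe();print(s)
print(optics.get_image("wrist")["T_tool_cam"])
E
```

```text
top [[493.8804665406249, 0.0, 316.80151619251694], [0.0, 493.8804665406249, 240.8544485911312], [0.0, 0.0, 1.0]] [ 440.8433 -102.5992 1558.9483] [[0.02184927192671628, -0.9979183028465032, 0.06067676787887908], [-0.9997585353941559, -0.021951046300798416, -0.0010111739873445245], [0.0023409875704254422, -0.06064002317162457, -0.9981569552765438]]
side [[497.3325018574997, 0.0, 318.4668818366147], [0.0, 497.3325018574997, 248.84369511640278], [0.0, 0.0, 1.0]] [ -108.966  -1228.0321   761.7093] [[0.8732083956848975, -0.21796257160174182, 0.4358892234113656], [-0.48732766372484876, -0.39848815126784504, 0.7769935273009781], [0.004341183466342361, -0.890898148319936, -0.4541823900661725]]
{'t': 0.1, 'q': array([-82.2197,  16.4497,  90.4133,  -0.0002,  73.2581,  -8.5955]), 'joint_vel': array([ 0.0979, -0.1174, -0.1496,  0.0248,  0.0317, -0.031 ]), 'effort': array([  0.0011, -40.7294, -29.3698,  -0.0001,   0.0034,   0.    ]), 'tcp_pos': array([ 190.2918, -647.3918,  403.4799]), 'ee_rot': array([[ 0.9594,  0.2819, -0.0003],
       [ 0.2819, -0.9594,  0.0021],
       [ 0.0003, -0.0021, -1.    ]]), 'force': array([ 0.0777,  0.3495, -0.5077]), 'moment': array([ 0.0226, -0.005 , -0.0281]), 'grasp_force': 0.0, 'width': 85.28371714438019}
[[ 0.0007 -0.9514 -0.3079 77.8552]
 [ 1.      0.0006  0.0005 -1.0494]
 [-0.0003 -0.3079  0.9514 30.5157]
 [ 0.      0.      0.      1.    ]]
```

View pics/top1.png

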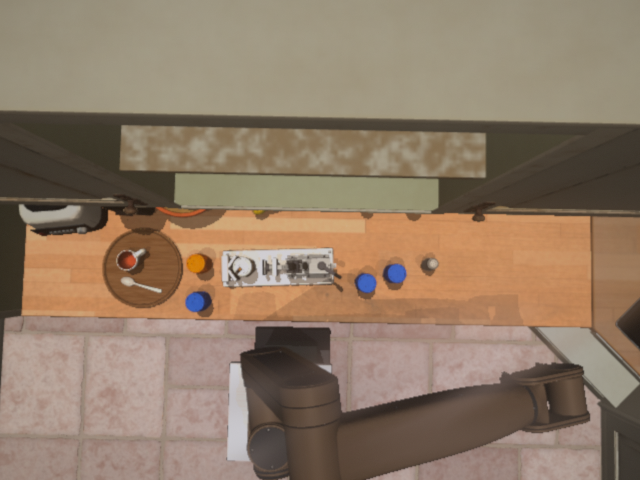

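View pics/side1.png

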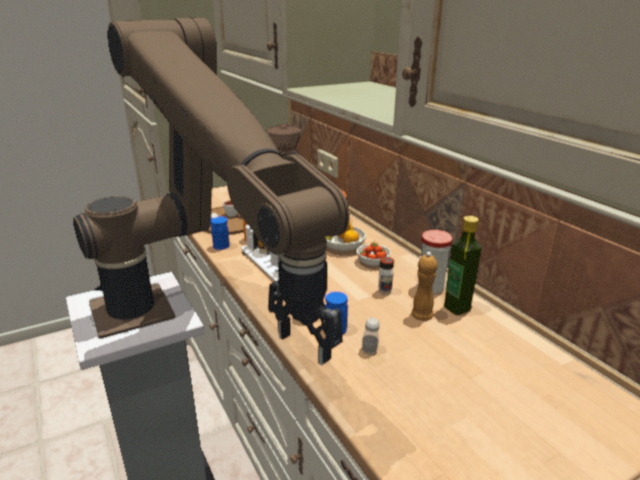

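The top view shows the clamp at about (222–334, 248–287), with the jar at its left end and the selector paddle near (337, 277). Look-alikes: orange (197,264), blue (198,301), blue (366,284), blue (396,273). The white-lidded jar inside the clamp at (240,267) is the target. I'll check it in a close crop.

```bash
python3 - <<'E'
import cv2
im=cv2.imread("pics/top1.png")[232:302,214:346]
cv2.imwrite("pics/crop1.png",cv2.resize(im,None,fx=6,fy=6,interpolation=cv2.INTER_CUBIC))
E
```

```text
(no output)
```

View pics/crop1.png

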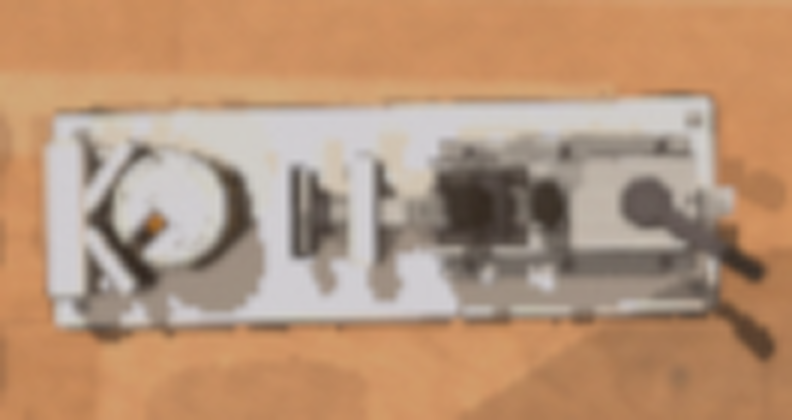

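The crop shows the white-lidded jar between pad and V-block. The plate corners are at crop (55,112), (712,96), (712,312) and (57,326), the selector hub at (648,200) and the paddle end at about (745,262). Next I fit the clamp pose.

```bash
cat > h.py <<'E'
import numpy as np, cv2
from scipy.optimize import least_squares
np.set_printoptions(suppress=True,precision=3)
def proj(P,K,o,R):
    c=(np.atleast_2d(P)-o)@R; return (c[:,:2]/c[:,2:])@np.diag([K[0,0],K[1,1]])+K[:2,2]
def world(p,C):
    x,y,a=p; c,s=np.cos(a),np.sin(a); C=np.atleast_2d(C).astype(float)
    return np.c_[x+c*C[:,0]-s*C[:,1], y+s*C[:,0]+c*C[:,1], C[:,2]]
E
python3 - <<'E'
from h import *
from rig import r,optics
d=optics.get_image("top");K,o,R=[np.array(d[k]) for k in("camera_matrix","origin","orientation")]
crop=lambda u:(np.array(u)+.5)/6-.5+[214,232]
C=[(56,143,18),(56,-203,18),(-56,-203,18),(-56,143,18),(0,-165,148)]
U=crop([(55,112),(712,96),(712,312),(57,326),(648,200)])
f=least_squares(lambda p:(proj(world(p,C),K,o,R)-U).ravel(),[450,0,0])
print(f.x,np.rad2deg(f.x[2]));print(f.fun.reshape(-1,2)*6)
def back(u,z):
    v=R@np.linalg.inv(K)@[*u,1]; return o+v*(z-o[2])/v[2]
p=f.x
def toC(w): 
    c,s=np.cos(p[2]),np.sin(p[2]); e=w[:2]-p[:2]; return np.array([c*e[0]+s*e[1],-s*e[0]+c*e[1]])
h=toC(back(crop((648,200)),148)); pd=toC(back(crop((745,262)),161)); print(h,pd)
g=pd-[0,-165];print("sel",np.arctan2(-g[0],-g[1]),np.hypot(*g))
print("jar",toC(back(crop((172,205)),117)),"pad",toC(back(crop((298,212)),91)))
for n,c in dict(selgrip=(0,-220,148),axis=(0,-165,140),handle=(0,-125,170)).items(): print(n,world(p,c))
E
```

```text
[449.857  46.016   0.044] 2.549515160391208
[[-5.176 -1.553]
 [ 2.758 -0.527]
 [ 8.073 -0.712]
 [-4.796  0.509]
 [-0.785  1.959]]
[   0.922 -165.395] [ -29.405 -210.204]
sel 0.5767249083913952 53.92644467285416
jar [ 4.09  65.489] pad [-0.422  7.107]
selgrip [[ 459.643 -173.766  148.   ]]
axis [[ 457.197 -118.821  140.   ]]
handle [[455.417 -78.86  170.   ]]
```

send_rows(
  increments=[
    {"tx": 2.6,"ty": -2.81},
    {"tx": 2.6,"ty": -2.81},
    {"tx": 2.6,"ty": -2.81},
    {"tx": 2.6,"ty": -2.81},
    {"tx": 2.6,"ty": -2.81},
    {"tx": 2.6,"ty": -2.81},
    {"tx": 2.6,"ty": -2.81},
    {"tx": 2.6,"ty": -2.81},
    {"tx": 2.6,"ty": -2.81},
    {"tx": 2.6,"ty": -2.81},
    {"tx": 2.6,"ty": -2.81},
    {"tx": 2.6,"ty": -2.81},
    {"tx": 2.6,"ty": -2.81},
    {"tx": 2.6,"ty": -2.81},
    {"az": -7.1},
    {"az": -7.1},
    {"az": -7.1},
    {"az": -7.1},
    {"az": -7.1},
    {"az": -7.1},
  ],
  jaw=-1,
)

```text
$.increments[0]: bad value
```

```bash
python3 - <<'E'
from h import *
from rig import r,optics
s=r.observe(); d=optics.get_image("wrist"); cv2.imwrite("pics/w1.png",d["image"][:,:,::-1])
np.savez("w1.npz",K=d["camera_matrix"],T=d["T_tool_cam"],p=s["tcp_pos"],R=s["ee_rot"])
print(s["tcp_pos"],s["ee_rot"],s["q"],s["t"],s["force"])
E
```

```text
[ 190.296 -647.456  403.843] [[ 0.959  0.282 -0.   ]
 [ 0.282 -0.959  0.001]
 [ 0.    -0.001 -1.   ]] [-82.22   16.436  90.391   0.     73.257  -8.595] 0.2 [-0.22  -0.863  0.11 ]
```

View pics/w1.png

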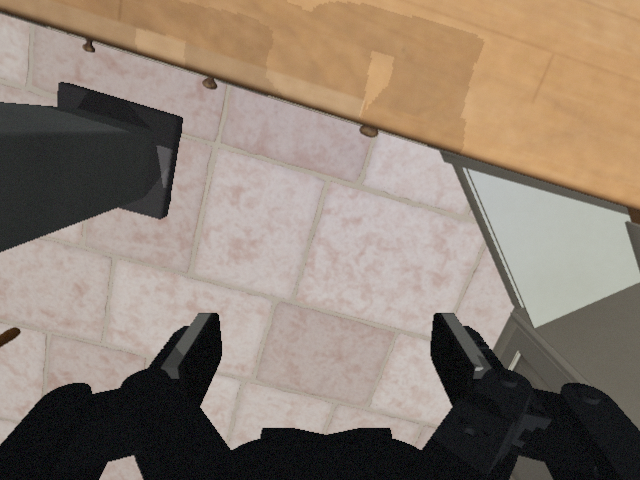

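The move was refused and the wrist view shows only the floor and counter edge (arm still at the start). All six keys are probably required.

send_rows(
  increments=[
    {"tx": 2.6,"ty": -2.81,"tz": 0,"ax": 0,"ay": 0,"az": 0},
    {"tx": 2.6,"ty": -2.81,"tz": 0,"ax": 0,"ay": 0,"az": 0},
    {"tx": 2.6,"ty": -2.81,"tz": 0,"ax": 0,"ay": 0,"az": 0},
    {"tx": 2.6,"ty": -2.81,"tz": 0,"ax": 0,"ay": 0,"az": 0},
    {"tx": 2.6,"ty": -2.81,"tz": 0,"ax": 0,"ay": 0,"az": 0},
    {"tx": 2.6,"ty": -2.81,"tz": 0,"ax": 0,"ay": 0,"az": 0},
    {"tx": 2.6,"ty": -2.81,"tz": 0,"ax": 0,"ay": 0,"az": 0},
    {"tx": 2.6,"ty": -2.81,"tz": 0,"ax": 0,"ay": 0,"az": 0},
    {"tx": 2.6,"ty": -2.81,"tz": 0,"ax": 0,"ay": 0,"az": 0},
    {"tx": 2.6,"ty": -2.81,"tz": 0,"ax": 0,"ay": 0,"az": 0},
    {"tx": 2.6,"ty": -2.81,"tz": 0,"ax": 0,"ay": 0,"az": 0},
    {"tx": 2.6,"ty": -2.81,"tz": 0,"ax": 0,"ay": 0,"az": 0},
    {"tx": 2.6,"ty": -2.81,"tz": 0,"ax": 0,"ay": 0,"az": 0},
    {"tx": 2.6,"ty": -2.81,"tz": 0,"ax": 0,"ay": 0,"az": 0},
    {"tx": 0,"ty": 0,"tz": 0,"ax": 0,"ay": 0,"az": -7.1},
    {"tx": 0,"ty": 0,"tz": 0,"ax": 0,"ay": 0,"az": -7.1},
    {"tx": 0,"ty": 0,"tz": 0,"ax": 0,"ay": 0,"az": -7.1},
    {"tx": 0,"ty": 0,"tz": 0,"ax": 0,"ay": 0,"az": -7.1},
    {"tx": 0,"ty": 0,"tz": 0,"ax": 0,"ay": 0,"az": -7.1},
    {"tx": 0,"ty": 0,"tz": 0,"ax": 0,"ay": 0,"az": -7.1},
  ],
  jaw=-1,
)

```text
t: 1.92
tcp_pos: [428.6, -167.4, 404.7]
ee_rot: [[0.51, 0.86, 0.0], [0.86, -0.51, -0.0], [-0.0, 0.0, -1.0]]
force: [0.0, 0.3, 0.0]
width: 85.0
grasp_force: 0.0
```

```bash
cat >> h.py <<'E'
def wrist(name=None):
    from rig import r,optics
    s=r.observe(); d=optics.get_image("wrist")
    if name: cv2.imwrite(f"pics/{name}.png",d["image"][:,:,::-1])
    T=np.array(d["T_tool_cam"]);Rt=np.array(s["ee_rot"])
    return d["image"],np.array(d["camera_matrix"]),np.array(s["tcp_pos"])+Rt@T[:3,3],Rt@T[:3,:3],s
E
python3 - <<'E'
from h import *
im,K,o,R,s=wrist("w2"); np.savez("w2.npz",K=K,o=o,R=R); print(s["q"])
p=[449.857,46.016,.0445]
for c in [(0,-165,140),(0,-220,148),(-30,-211,161),(0,-125,197),(56,-203,18),(-56,-203,18)]: print(c,proj(world(p,c),K,o,R))
E
```

```text
[-33.996 -11.765 119.434  -0.001  72.33   -3.338]
(0, -165, 140) [[327.725 164.915]]
(0, -220, 148) [[373.956 238.318]]
(-30, -211, 161) [[327.837 257.994]]
(0, -125, 197) [[280.354 102.087]]
(56, -203, 18) [[398.108 153.623]]
(-56, -203, 18) [[301.003 216.407]]
```

View pics/w2.png

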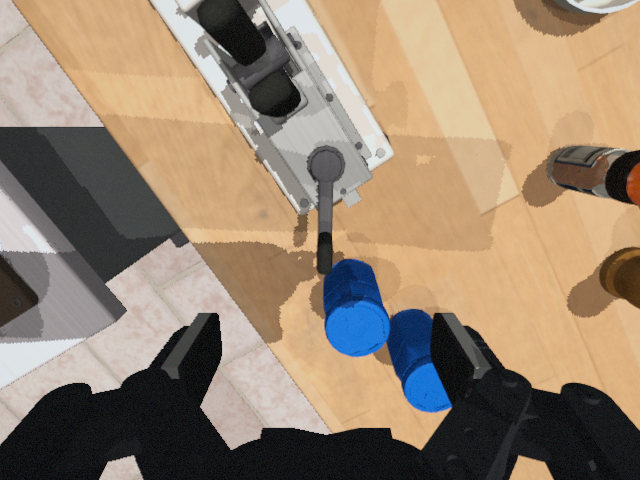

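The wrist view shows the hub at (325,162) and the paddle at (325,235–272). The lever is vertical in the image and midway between the fingers, so the paddle is well lined up. Descending.

send_rows(
  increments=[
    {"tx": 0,"ty": 0,"tz": 1.95,"ax": 0,"ay": 0,"az": 0},
    {"tx": 0,"ty": 0,"tz": 1.95,"ax": 0,"ay": 0,"az": 0},
    {"tx": 0,"ty": 0,"tz": 1.95,"ax": 0,"ay": 0,"az": 0},
    {"tx": 0,"ty": 0,"tz": 1.95,"ax": 0,"ay": 0,"az": 0},
    {"tx": 0,"ty": 0,"tz": 1.95,"ax": 0,"ay": 0,"az": 0},
    {"tx": 0,"ty": 0,"tz": 0,"ax": 0,"ay": 0,"az": 0},
  ],
  jaw=-1,
)

```text
t: 2.47
tcp_pos: [427.2, -166.6, 303.1]
ee_rot: [[0.517, 0.856, -0.007], [0.856, -0.517, 0.005], [0.0, -0.008, -1.0]]
force: [-1.4, 0.2, -0.8]
width: 85.8
grasp_force: 0.0
```

send_rows(
  increments=[
    {"tx": 0,"ty": 0,"tz": 0,"ax": 0,"ay": 0,"az": 0},
    {"tx": 0,"ty": 0,"tz": 0,"ax": 0,"ay": 0,"az": 0},
    {"tx": 0,"ty": 0,"tz": 0,"ax": 0,"ay": 0,"az": 0},
    {"tx": 0,"ty": 0,"tz": 0,"ax": 0,"ay": 0,"az": 0},
    {"tx": 0,"ty": 0,"tz": 0,"ax": 0,"ay": 0,"az": 0},
    {"tx": 0,"ty": 0,"tz": 0,"ax": 0,"ay": 0,"az": 0},
  ],
  jaw=0.69,
)

```text
t: 2.97
tcp_pos: [428.8, -167.6, 308.0]
ee_rot: [[0.516, 0.857, 0.001], [0.857, -0.516, -0.001], [-0.0, 0.002, -1.0]]
force: [0.6, 0.0, -0.6]
width: 13.8
grasp_force: 0.0
```

send_rows(
  increments=[
    {"tx": 0.01,"ty": 0.33,"tz": 0,"ax": 0,"ay": 0,"az": -3.45},
    {"tx": 0.01,"ty": 0.33,"tz": 0,"ax": 0,"ay": 0,"az": -3.45},
    {"tx": 0.01,"ty": 0.33,"tz": 0,"ax": 0,"ay": 0,"az": -3.45},
    {"tx": 0.01,"ty": 0.33,"tz": 0,"ax": 0,"ay": 0,"az": -3.45},
    {"tx": 0.01,"ty": 0.33,"tz": 0,"ax": 0,"ay": 0,"az": -3.45},
    {"tx": 0.01,"ty": 0.33,"tz": 0,"ax": 0,"ay": 0,"az": -3.45},
    {"tx": 0.01,"ty": 0.33,"tz": 0,"ax": 0,"ay": 0,"az": -3.45},
    {"tx": 0.01,"ty": 0.33,"tz": 0,"ax": 0,"ay": 0,"az": -3.45},
    {"tx": 0.01,"ty": 0.33,"tz": 0,"ax": 0,"ay": 0,"az": -3.45},
    {"tx": 0.01,"ty": 0.33,"tz": 0,"ax": 0,"ay": 0,"az": -3.45},
    {"tx": 0,"ty": 0,"tz": 0,"ax": 0,"ay": 0,"az": 0},
    {"tx": 0,"ty": 0,"tz": 0,"ax": 0,"ay": 0,"az": 0},
    {"tx": 0,"ty": 0,"tz": 0,"ax": 0,"ay": 0,"az": 0},
    {"tx": 0,"ty": 0,"tz": 0,"ax": 0,"ay": 0,"az": 0},
  ],
)

```text
t: 4.13
tcp_pos: [460.1, -175.3, 307.3]
ee_rot: [[-0.06, 0.998, 0.0], [0.998, 0.06, -0.0], [-0.0, 0.0, -1.0]]
force: [-0.2, 0.6, 0.2]
width: 13.3
grasp_force: 0.0
```

send_rows(
  increments=[
    {"tx": 0,"ty": 0,"tz": 0,"ax": 0,"ay": 0,"az": 0},
    {"tx": 0,"ty": 0,"tz": 0,"ax": 0,"ay": 0,"az": 0},
    {"tx": 0,"ty": 0,"tz": 0,"ax": 0,"ay": 0,"az": 0},
    {"tx": 0,"ty": 0,"tz": -3,"ax": 0,"ay": 0,"az": 0},
    {"tx": 0,"ty": 0,"tz": -3,"ax": 0,"ay": 0,"az": 0},
    {"tx": 0,"ty": 0,"tz": -3,"ax": 0,"ay": 0,"az": 0},
    {"tx": 0,"ty": 0,"tz": 0,"ax": 0,"ay": 0,"az": 0},
    {"tx": 0,"ty": 0,"tz": 0,"ax": 0,"ay": 0,"az": 0},
  ],
  jaw=-1,
)

```text
t: 4.8
tcp_pos: [460.6, -175.5, 399.8]
ee_rot: [[-0.06, 0.998, 0.005], [0.998, 0.061, -0.003], [-0.003, 0.004, -1.0]]
force: [-0.0, 0.1, -0.5]
width: 85.2
grasp_force: 0.0
```

```bash
python3 - <<'E'
from h import *
im,K,o,R,s=wrist("w3"); np.savez("w3.npz",K=K,o=o,R=R); print(s["tcp_pos"],s["q"])
p=[449.857,46.016,.0445]
for c in [(0,-165,150),(0,-220,161),(0,-125,197),(56,-203,18),(-56,-203,18)]: print(c,proj(world(p,c),K,o,R))
E
```

```text
[ 460.616 -175.515  399.761] [-32.671  -6.88  115.728  -0.     70.845 -36.14 ]
(0, -165, 150) [[326.018 166.688]]
(0, -220, 161) [[324.57  260.283]]
(0, -125, 197) [[328.101  84.539]]
(56, -203, 18) [[382.362 193.1  ]]
(-56, -203, 18) [[266.871 191.25 ]]
```

View pics/w3.png

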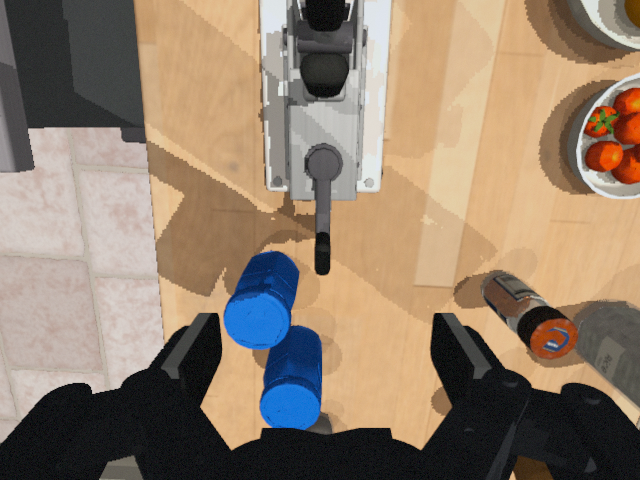

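The view shows the lever in line: hub (323,162), paddle (322,252), parallel to the housing. The handle top is at (325,75), matching the model. Moving over the trigger and turning the fingers to close along clamp y.

send_rows(
  increments=[
    {"tx": 3.04,"ty": 0,"tz": 0,"ax": 0,"ay": 0,"az": 0},
    {"tx": 3.04,"ty": 0,"tz": 0,"ax": 0,"ay": 0,"az": 0},
    {"tx": 3.04,"ty": 0,"tz": 0,"ax": 0,"ay": 0,"az": 0},
    {"tx": 3.04,"ty": 0,"tz": 0,"ax": 0,"ay": 0,"az": 0},
    {"tx": 0,"ty": 0,"tz": 0,"ax": 0,"ay": 0,"az": 7},
    {"tx": 0,"ty": 0,"tz": 0,"ax": 0,"ay": 0,"az": 7},
    {"tx": 0,"ty": 0,"tz": 0,"ax": 0,"ay": 0,"az": 7},
    {"tx": 0,"ty": 0,"tz": 0,"ax": 0,"ay": 0,"az": 7},
    {"tx": 0,"ty": 0,"tz": 0,"ax": 0,"ay": 0,"az": 7},
    {"tx": 0,"ty": 0,"tz": 0,"ax": 0,"ay": 0,"az": 7},
    {"tx": 0,"ty": 0,"tz": 0,"ax": 0,"ay": 0,"az": 7},
    {"tx": 0,"ty": 0,"tz": 0,"ax": 0,"ay": 0,"az": 7},
    {"tx": 0,"ty": 0,"tz": 0,"ax": 0,"ay": 0,"az": 7},
    {"tx": 0,"ty": 0,"tz": 0,"ax": 0,"ay": 0,"az": 7},
    {"tx": 0,"ty": 0,"tz": 0,"ax": 0,"ay": 0,"az": 7},
    {"tx": 0,"ty": 0,"tz": 0,"ax": 0,"ay": 0,"az": 7},
    {"tx": 0,"ty": 0,"tz": 0,"ax": 0,"ay": 0,"az": 7},
    {"tx": 0,"ty": 0,"tz": 0,"ax": 0,"ay": 0,"az": 0},
    {"tx": 0,"ty": 0,"tz": 0,"ax": 0,"ay": 0,"az": 0},
  ],
)

```text
t: 6.43
tcp_pos: [452.5, -53.8, 395.5]
ee_rot: [[0.999, 0.046, -0.003], [0.046, -0.999, 0.001], [-0.003, -0.001, -1.0]]
force: [0.2, 0.4, 0.3]
width: 85.7
grasp_force: 0.0
```

```bash
python3 - <<'E'
from h import *
im,K,o,R,s=wrist("w4"); np.savez("w4.npz",K=K,o=o,R=R); print(s["tcp_pos"],s["ee_rot"])
p=[449.857,46.016,.0445]
for c in [(0,-165,150),(0,-125,197),(11,-125,197),(-11,-125,197),(0,-67,195),(0,0,65),(0,72,117),(56,-203,18)]: print(c,proj(world(p,c),K,o,R))
E
```

```text
[452.529 -53.806 395.497] [[ 0.999  0.046 -0.003]
 [ 0.046 -0.999  0.001]
 [-0.003 -0.001 -1.   ]]
(0, -165, 150) [[431.265 253.934]]
(0, -125, 197) [[377.496 284.87 ]]
(11, -125, 197) [[378.537 264.459]]
(-11, -125, 197) [[376.494 304.532]]
(0, -67, 195) [[262.931 282.946]]
(0, 0, 65) [[209.245 220.021]]
(0, 72, 117) [[ 85.916 237.629]]
(56, -203, 18) [[438.697 149.191]]
```

View pics/w4.png

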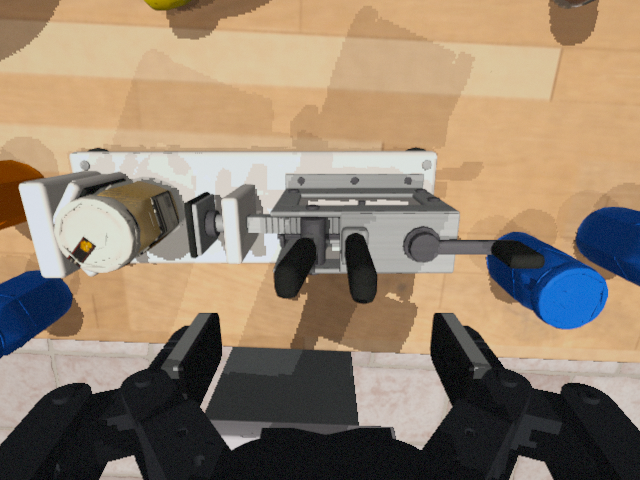

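The wrist view shows the trigger top at (288,280), handle top (362,280), pad (202,225), jaw plate (238,222) and jar (100,230). The model matches. Descending over both grips.

send_rows(
  increments=[
    {"tx": 0.1,"ty": 0,"tz": 1.7,"ax": 0,"ay": 0,"az": 0},
    {"tx": 0.1,"ty": 0,"tz": 1.7,"ax": 0,"ay": 0,"az": 0},
    {"tx": 0,"ty": 0,"tz": 1.7,"ax": 0,"ay": 0,"az": 0},
    {"tx": 0,"ty": 0,"tz": 1.7,"ax": 0,"ay": 0,"az": 0},
    {"tx": 0,"ty": 0.4,"tz": 0,"ax": 0,"ay": 0,"az": 0},
    {"tx": 0,"ty": 0.4,"tz": 0,"ax": 0,"ay": 0,"az": 0},
    {"tx": 0,"ty": 0,"tz": 0,"ax": 0,"ay": 0,"az": 0},
    {"tx": 0,"ty": 0,"tz": 0,"ax": 0,"ay": 0,"az": 0},
  ],
)

```text
t: 7.15
tcp_pos: [455.7, -62.3, 330.6]
ee_rot: [[0.999, 0.043, 0.002], [0.043, -0.999, -0.001], [0.002, 0.001, -1.0]]
force: [-0.5, -0.6, 0.4]
width: 85.2
grasp_force: 0.0
```

send_rows(
  increments=[
    {"tx": 0,"ty": 0,"tz": 0,"ax": 0,"ay": 0,"az": 0},
    {"tx": 0,"ty": 0,"tz": 0,"ax": 0,"ay": 0,"az": 0},
    {"tx": 0,"ty": 0,"tz": 0,"ax": 0,"ay": 0,"az": 0},
    {"tx": 0,"ty": 0,"tz": 0,"ax": 0,"ay": 0,"az": 0},
    {"tx": 0,"ty": 0,"tz": 0,"ax": 0,"ay": 0,"az": 0},
    {"tx": 0,"ty": 0,"tz": 0,"ax": 0,"ay": 0,"az": 0},
  ],
  jaw=0.2,
)

```text
t: 7.65
tcp_pos: [455.6, -62.2, 330.8]
ee_rot: [[0.999, 0.043, 0.001], [0.043, -0.999, -0.001], [0.001, 0.001, -1.0]]
force: [-1.3, -2.6, 5.8]
width: 34.4
grasp_force: 30.8
```

```bash
python3 - <<'E'
from h import *
im,K,o,R,s=wrist("w5"); np.savez("w5.npz",K=K,o=o,R=R); print(s["tcp_pos"],s["width"],s["force"],s["grasp_force"],s["moment"])
p=[449.857,46.016,.0445]
for c in [(0,-125,170),(0,-91,170),(0,0,91),(0,43,117)]: print(c,proj(world(p,c),K,o,R))
E
```

```text
[455.611 -62.198 330.792] 34.43154738005342 [-1.316 -2.578  5.812] 30.790733671747148 [0.718 0.262 0.107]
(0, -125, 170) [[367.776 330.652]]
(0, -91, 170) [[284.383 330.754]]
(0, 0, 91) [[149.947 262.699]]
(0, 43, 117) [[ 49.295 279.556]]
```

View pics/w5.png

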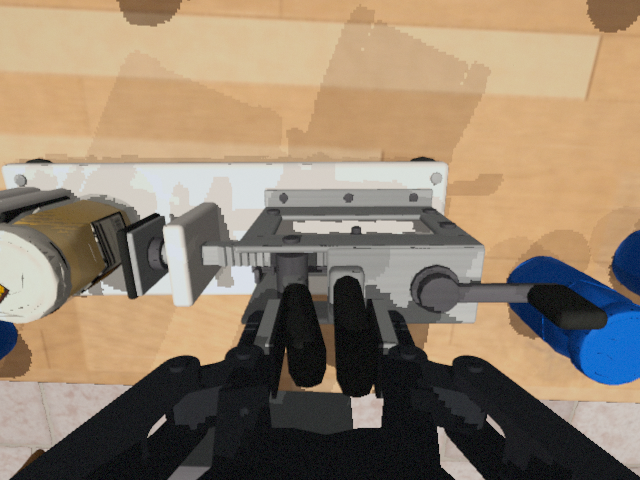

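The picture shows the trigger squeezed home (width 34.4), the pad plate at about (140,250), the white jaw plate at about (190,255), and a free gap to the jar. I'll pump on and track the pad and plate numerically.

send_rows(
  increments=[
    {"tx": 0,"ty": 0,"tz": 0,"ax": 0,"ay": 0,"az": 0},
    {"tx": 0,"ty": 0,"tz": 0,"ax": 0,"ay": 0,"az": 0},
    {"tx": 0,"ty": 0,"tz": 0,"ax": 0,"ay": 0,"az": 0},
    {"tx": 0,"ty": 0,"tz": 0,"ax": 0,"ay": 0,"az": 0},
    {"tx": 0,"ty": 0,"tz": 0,"ax": 0,"ay": 0,"az": 0},
    {"tx": 0,"ty": 0,"tz": 0,"ax": 0,"ay": 0,"az": 0},
  ],
  jaw=-1,
)

```text
t: 8.2
tcp_pos: [455.2, -61.9, 329.2]
ee_rot: [[0.999, 0.043, 0.0], [0.043, -0.999, -0.001], [-0.0, 0.001, -1.0]]
force: [0.4, -0.5, 0.2]
width: 85.3
grasp_force: 0.0
```

send_rows(
  increments=[
    {"tx": 0,"ty": 0,"tz": 0,"ax": 0,"ay": 0,"az": 0},
    {"tx": 0,"ty": 0,"tz": 0,"ax": 0,"ay": 0,"az": 0},
    {"tx": 0,"ty": 0,"tz": 0,"ax": 0,"ay": 0,"az": 0},
    {"tx": 0,"ty": 0,"tz": 0,"ax": 0,"ay": 0,"az": 0},
    {"tx": 0,"ty": 0,"tz": 0,"ax": 0,"ay": 0,"az": 0},
    {"tx": 0,"ty": 0,"tz": 0,"ax": 0,"ay": 0,"az": 0},
    {"tx": 0,"ty": 0,"tz": 0,"ax": 0,"ay": 0,"az": 0},
  ],
  jaw=0.2,
)

```text
t: 8.78
tcp_pos: [455.5, -62.3, 330.4]
ee_rot: [[0.999, 0.043, 0.001], [0.043, -0.999, -0.0], [0.001, 0.0, -1.0]]
force: [-1.5, -3.0, 5.8]
width: 34.8
grasp_force: 31.8
```

```bash
cat >> h.py <<'E'
P0=[449.857,46.016,.0445]
def quad(y,K,o,R): return proj(world(P0,[(x,y,z) for x in(-30,30) for z in(30,100)]),K,o,R).astype(np.float32)
def track(im,K,o,R,ref,poly,y0,rng):
    """shift (mm along clamp y) of the patch `poly` of w5 lying in plane y0"""
    d=np.load("w5.npz"); A=quad(y0,d["K"],d["o"],d["R"])
    m=cv2.fillPoly(np.zeros(ref.shape,np.uint8),[np.int32(poly)],255); best=[]
    for s in rng:
        H=cv2.getPerspectiveTransform(A,quad(y0+s,K,o,R))
        w=cv2.warpPerspective(ref,H,ref.shape[::-1]).astype(float); k=cv2.warpPerspective(m,H,ref.shape[::-1])>128
        best.append(np.corrcoef(w[k],im[k].astype(float))[0,1])
    i=int(np.argmax(best)); return round(float(rng[i]),2),round(best[i],3)
def jawpad(name):
    im,K,o,R,s=wrist(name); g=cv2.cvtColor(im,cv2.COLOR_RGB2GRAY); ref=cv2.imread("pics/w5.png",0)
    rng=np.arange(-3,45,.1)
    plate=[(158,205),(222,196),(228,270),(196,312),(160,308)]
    pad=[(112,228),(160,206),(163,222),(160,285),(130,304),(114,290)]
    a=track(g,K,o,R,ref,plate,-10,rng); b=track(g,K,o,R,ref,pad,8,rng)
    print("plate",a,"pad",b,"w",s["width"].round(1),"F",s["force"],"gf",round(s["grasp_force"],1),"t",s["t"])
E
python3 - <<'E'
from h import *
d=np.load("w5.npz")
for y in (0,5,10,15): print(y,proj(world(P0,[(x,y,z) for x in(23,-23) for z in(39,91)]),d["K"],d["o"],d["R"]).round().tolist())
jawpad("w6")
E
```

```text
0 [[178.0, 208.0], [144.0, 226.0], [185.0, 267.0], [155.0, 297.0]]
5 [[171.0, 208.0], [136.0, 226.0], [179.0, 267.0], [147.0, 297.0]]
10 [[164.0, 208.0], [127.0, 226.0], [172.0, 267.0], [140.0, 297.0]]
15 [[157.0, 208.0], [119.0, 226.0], [166.0, 267.0], [132.0, 297.0]]Traceback (most recent call last):
  File "<stdin>", line 4, in <module>
  File "h.py", line 32, in jawpad
    print("plate",a,"pad",b,"w",s["width"].round(1),"F",s["force"],"gf",round(s["grasp_force"],1),"t",s["t"])
                                ^^^^^^^^^^^^^^^^
AttributeError: 'float' object has no attribute 'round'
```

```bash
sed -i 's/s\["width"\].round(1)/round(s["width"],1)/; s/ref,pad,8,rng/ref,pad,14,rng/' h.py; python3 -c "
from h import *
jawpad('w7')"
```

```text
plate (5.1, np.float64(0.953)) pad (5.1, np.float64(0.908)) w 34.9 F [-1.693 -1.996  5.105] gf 31.7 t 8.8333
```

send_rows(
  increments=[
    {"tx": 0,"ty": 0,"tz": 0,"ax": 0,"ay": 0,"az": 0},
    {"tx": 0,"ty": 0,"tz": 0,"ax": 0,"ay": 0,"az": 0},
    {"tx": 0,"ty": 0,"tz": 0,"ax": 0,"ay": 0,"az": 0},
    {"tx": 0,"ty": 0,"tz": 0,"ax": 0,"ay": 0,"az": 0},
    {"tx": 0,"ty": 0,"tz": 0,"ax": 0,"ay": 0,"az": 0},
    {"tx": 0,"ty": 0,"tz": 0,"ax": 0,"ay": 0,"az": 0},
  ],
  jaw=-1,
)

```text
t: 9.38
tcp_pos: [455.3, -61.9, 329.2]
ee_rot: [[0.999, 0.043, 0.0], [0.043, -0.999, -0.001], [0.0, 0.001, -1.0]]
force: [0.3, -0.8, -0.3]
width: 84.8
grasp_force: 0.0
```

send_rows(
  increments=[
    {"tx": 0,"ty": 0,"tz": 0,"ax": 0,"ay": 0,"az": 0},
    {"tx": 0,"ty": 0,"tz": 0,"ax": 0,"ay": 0,"az": 0},
    {"tx": 0,"ty": 0,"tz": 0,"ax": 0,"ay": 0,"az": 0},
    {"tx": 0,"ty": 0,"tz": 0,"ax": 0,"ay": 0,"az": 0},
    {"tx": 0,"ty": 0,"tz": 0,"ax": 0,"ay": 0,"az": 0},
    {"tx": 0,"ty": 0,"tz": 0,"ax": 0,"ay": 0,"az": 0},
    {"tx": 0,"ty": 0,"tz": 0,"ax": 0,"ay": 0,"az": 0},
  ],
  jaw=0.2,
)

```text
t: 9.97
tcp_pos: [455.5, -62.3, 330.4]
ee_rot: [[0.999, 0.043, 0.001], [0.043, -0.999, -0.0], [0.001, 0.0, -1.0]]
force: [-2.2, -2.6, 5.2]
width: 34.7
grasp_force: 31.7
```

send_rows(
  increments=[
    {"tx": 0,"ty": 0,"tz": 0,"ax": 0,"ay": 0,"az": 0},
    {"tx": 0,"ty": 0,"tz": 0,"ax": 0,"ay": 0,"az": 0},
    {"tx": 0,"ty": 0,"tz": 0,"ax": 0,"ay": 0,"az": 0},
    {"tx": 0,"ty": 0,"tz": 0,"ax": 0,"ay": 0,"az": 0},
    {"tx": 0,"ty": 0,"tz": 0,"ax": 0,"ay": 0,"az": 0},
    {"tx": 0,"ty": 0,"tz": 0,"ax": 0,"ay": 0,"az": 0},
  ],
  jaw=-1,
)

```text
t: 10.47
tcp_pos: [455.3, -61.9, 329.2]
ee_rot: [[0.999, 0.043, 0.0], [0.043, -0.999, -0.001], [0.0, 0.001, -1.0]]
force: [0.1, 0.9, -0.6]
width: 85.7
grasp_force: 0.0
```

send_rows(
  increments=[
    {"tx": 0,"ty": 0,"tz": 0,"ax": 0,"ay": 0,"az": 0},
    {"tx": 0,"ty": 0,"tz": 0,"ax": 0,"ay": 0,"az": 0},
    {"tx": 0,"ty": 0,"tz": 0,"ax": 0,"ay": 0,"az": 0},
    {"tx": 0,"ty": 0,"tz": 0,"ax": 0,"ay": 0,"az": 0},
    {"tx": 0,"ty": 0,"tz": 0,"ax": 0,"ay": 0,"az": 0},
    {"tx": 0,"ty": 0,"tz": 0,"ax": 0,"ay": 0,"az": 0},
    {"tx": 0,"ty": 0,"tz": 0,"ax": 0,"ay": 0,"az": 0},
  ],
  jaw=0.2,
)

```text
t: 11.05
tcp_pos: [455.5, -62.3, 330.4]
ee_rot: [[0.999, 0.043, 0.001], [0.043, -0.999, -0.0], [0.001, 0.0, -1.0]]
force: [-1.6, -2.1, 6.1]
width: 34.7
grasp_force: 31.8
```

```bash
python3 -c "
from h import *
jawpad('w8')"
```

```text
plate (15.6, np.float64(0.844)) pad (15.3, np.float64(0.721)) w 34.7 F [-1.645 -2.074  6.131] gf 31.8 t 11.05
```

send_rows(
  increments=[
    {"tx": 0,"ty": 0,"tz": 0,"ax": 0,"ay": 0,"az": 0},
    {"tx": 0,"ty": 0,"tz": 0,"ax": 0,"ay": 0,"az": 0},
    {"tx": 0,"ty": 0,"tz": 0,"ax": 0,"ay": 0,"az": 0},
    {"tx": 0,"ty": 0,"tz": 0,"ax": 0,"ay": 0,"az": 0},
    {"tx": 0,"ty": 0,"tz": 0,"ax": 0,"ay": 0,"az": 0},
    {"tx": 0,"ty": 0,"tz": 0,"ax": 0,"ay": 0,"az": 0},
  ],
  jaw=-1,
)

```text
t: 11.6
tcp_pos: [455.3, -61.9, 329.2]
ee_rot: [[0.999, 0.043, 0.0], [0.043, -0.999, -0.001], [0.0, 0.001, -1.0]]
force: [0.3, -0.5, 0.2]
width: 85.4
grasp_force: 0.0
```

send_rows(
  increments=[
    {"tx": 0,"ty": 0,"tz": 0,"ax": 0,"ay": 0,"az": 0},
    {"tx": 0,"ty": 0,"tz": 0,"ax": 0,"ay": 0,"az": 0},
    {"tx": 0,"ty": 0,"tz": 0,"ax": 0,"ay": 0,"az": 0},
    {"tx": 0,"ty": 0,"tz": 0,"ax": 0,"ay": 0,"az": 0},
    {"tx": 0,"ty": 0,"tz": 0,"ax": 0,"ay": 0,"az": 0},
    {"tx": 0,"ty": 0,"tz": 0,"ax": 0,"ay": 0,"az": 0},
    {"tx": 0,"ty": 0,"tz": 0,"ax": 0,"ay": 0,"az": 0},
  ],
  jaw=0.2,
)

```text
t: 12.18
tcp_pos: [455.5, -62.3, 330.4]
ee_rot: [[0.999, 0.043, 0.001], [0.043, -0.999, -0.0], [0.001, 0.0, -1.0]]
force: [-1.3, -2.7, 6.1]
width: 35.0
grasp_force: 31.7
```

```bash
python3 -c "
from h import *
jawpad('w9')"
```

```text
plate (21.3, np.float64(0.788)) pad (19.0, np.float64(0.604)) w 35.0 F [-1.32  -2.733  6.113] gf 31.7 t 12.1833
```

send_rows(
  increments=[
    {"tx": 0,"ty": 0,"tz": 0,"ax": 0,"ay": 0,"az": 0},
    {"tx": 0,"ty": 0,"tz": 0,"ax": 0,"ay": 0,"az": 0},
    {"tx": 0,"ty": 0,"tz": 0,"ax": 0,"ay": 0,"az": 0},
    {"tx": 0,"ty": 0,"tz": 0,"ax": 0,"ay": 0,"az": 0},
    {"tx": 0,"ty": 0,"tz": 0,"ax": 0,"ay": 0,"az": 0},
    {"tx": 0,"ty": 0,"tz": 0,"ax": 0,"ay": 0,"az": 0},
  ],
  jaw=-1,
)

```text
t: 12.73
tcp_pos: [455.3, -61.9, 329.2]
ee_rot: [[0.999, 0.043, 0.0], [0.043, -0.999, -0.001], [0.0, 0.001, -1.0]]
force: [0.6, -0.7, 0.6]
width: 85.4
grasp_force: 0.0
```

send_rows(
  increments=[
    {"tx": 0,"ty": 0,"tz": 0,"ax": 0,"ay": 0,"az": 0},
    {"tx": 0,"ty": 0,"tz": 0,"ax": 0,"ay": 0,"az": 0},
    {"tx": 0,"ty": 0,"tz": 0,"ax": 0,"ay": 0,"az": 0},
    {"tx": 0,"ty": 0,"tz": 0,"ax": 0,"ay": 0,"az": 0},
    {"tx": 0,"ty": 0,"tz": 0,"ax": 0,"ay": 0,"az": 0},
    {"tx": 0,"ty": 0,"tz": 0,"ax": 0,"ay": 0,"az": 0},
    {"tx": 0,"ty": 0,"tz": 0,"ax": 0,"ay": 0,"az": 0},
  ],
  jaw=0.2,
)

```text
t: 13.32
tcp_pos: [455.5, -62.3, 330.6]
ee_rot: [[0.999, 0.043, 0.001], [0.043, -0.999, -0.0], [0.001, 0.0, -1.0]]
force: [-1.9, -2.2, 4.9]
width: 34.8
grasp_force: 30.9
```

```bash
python3 -c "
from h import *
jawpad('w10')
f=lambda n:cv2.resize(cv2.imread(f'pics/{n}.png')[190:330,0:260],None,fx=2,fy=2,interpolation=cv2.INTER_CUBIC)
cv2.imwrite('pics/c10.png',np.vstack([f('w8'),f('w10')]))
"
```

```text
plate (26.2, np.float64(0.758)) pad (20.6, np.float64(0.476)) w 34.8 F [-1.874 -2.181  4.949] gf 30.9 t 13.3167
```

View pics/c10.png

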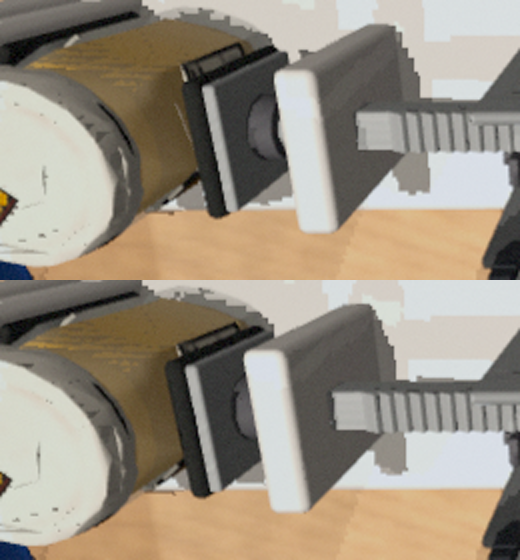

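Top is w8, bottom is w10 (2x). The plate's left edge moved from 275 to 244 and the pad's left edge from 183 to 166. So the pad now bears on the jar, compressed by roughly 4 mm. I'll re-track with w8 as the reference for a better number.

```bash
cat >> h.py <<'E'
def fine(n):
    d=np.load("w5.npz"); K,o,R=d["K"],d["o"],d["R"]  # arm pose nearly unchanged; common drift cancels in plate-pad
    ref=cv2.imread("pics/w8.png",0); g=cv2.imread(f"pics/{n}.png",0); rng=np.arange(-6,20,.1)
    plate=[(135,223),(197,201),(203,255),(168,308),(148,306)]
    rim=[(135,223),(148,219),(168,300),(166,308),(148,306)]
    pad=[(90,226),(102,229),(122,222),(119,285),(108,300),(101,296)]
    E=lambda i:cv2.GaussianBlur(i,(3,3),0)
    a,c,b=[track(E(g),K,o,R,E(ref),q,y,rng) for q,y in((plate,8),(rim,12),(pad,28))]
    bg=[(285,190),(430,190),(430,215),(285,215)]
    print(n,"plate",a,"rim",c,"pad",b)
E
python3 -c "
from h import *
for n in ('w7','w8','w9','w10'): fine(n)"
```

```text
w7 plate (-6.0, np.float64(0.461)) rim (-6.0, np.float64(0.398)) pad (6.5, np.float64(0.261))
w8 plate (-0.0, np.float64(1.0)) rim (-0.0, np.float64(1.0)) pad (-0.0, np.float64(1.0))
w9 plate (4.9, np.float64(0.985)) rim (5.0, np.float64(0.957)) pad (3.7, np.float64(0.981))
w10 plate (9.6, np.float64(0.974)) rim (9.9, np.float64(0.946)) pad (5.2, np.float64(0.978))
```

The pad is pushed in about 4.6 mm (plate 9.8, pad 5.2), which is inside the 3 to 9.5 mm band. The jar is seated, because compression is past the sliding limit, and the trigger is held home. I'll hold briefly, confirm, and hand in.

send_rows(
  increments=[
    {"tx": 0,"ty": 0,"tz": 0,"ax": 0,"ay": 0,"az": 0},
    {"tx": 0,"ty": 0,"tz": 0,"ax": 0,"ay": 0,"az": 0},
    {"tx": 0,"ty": 0,"tz": 0,"ax": 0,"ay": 0,"az": 0},
    {"tx": 0,"ty": 0,"tz": 0,"ax": 0,"ay": 0,"az": 0},
    {"tx": 0,"ty": 0,"tz": 0,"ax": 0,"ay": 0,"az": 0},
    {"tx": 0,"ty": 0,"tz": 0,"ax": 0,"ay": 0,"az": 0},
  ],
  jaw=0.2,
)

```text
t: 13.87
tcp_pos: [455.5, -62.3, 330.6]
ee_rot: [[0.999, 0.043, 0.001], [0.043, -0.999, -0.0], [0.001, 0.0, -1.0]]
force: [-1.0, -2.6, 5.9]
width: 35.0
grasp_force: 30.8
```

```bash
python3 -c "
from h import *
s=wrist('w11')[4]; fine('w11'); print(s['width'],s['grasp_force'])
from rig import r
print(r.close_job())"
```

```text
w11 plate (9.6, np.float64(0.974)) rim (9.9, np.float64(0.946)) pad (5.2, np.float64(0.977))
34.99002770986794 30.84366548806429
the job is handed in; nothing more can be done
None
```

I handed the job in with the jar held against the V-block, the pad pushed in about 4.6 mm by camera estimate (a little under half its travel), the selector in line with the bar, and the trigger still squeezed home; the hand-in returned no verdict.

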